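# Unclamp the empty syringe from the syringe pump

### The arm

A 6-joint arm with a two-finger parallel gripper is mounted at the origin on the work surface. World frame = base frame: x ahead of the robot, y to its left, z up, the work surface at z = 0. Lengths are in mm, angles in rad, forces in N, time in s.
With the tool pointing down it reaches from about 350 to 975 mm from the base axis. Payload 17.4 kg.
Tool frame: the origin (TCP) lies at the very end of the fingers, on their centre line; the grasp point (between the pads) lies 19 mm behind it; z points along the fingers, x is the direction in which the jaws open and shut, and the axes are right-handed (so a half turn about z gives the same grasp; the last joint's range is limited). The gripper opens to 85 mm and grips with 20 to 120 N. Pads are 22 mm wide; open, the fingers measure 114 mm over their backs; the gripper's body (76 mm by 85 mm) begins 54 mm behind the grasp point. The pads swing forward as they close: fully open they stand 13 mm farther back than shut.
Start: joints at [-1.364, 0.116, 1.442, -0, 1.584, -0.038], TCP at [163.585, -654.884, 231.303] pointing down, gripper open.
Joint ranges: [-2.83, 2.83], [-0.83, 2.19], [0.07, 2.5], [-1.14, 4.28], [0.01, 3], [-2.97, 2.97]. Speed limits (rad/s): [1.89, 1.89, 2.22, 3.14, 3.14, 3.14].

### API

Orientations are given as a unit quaternion [w, x, y, z].
In Python, from bench import env, viewer, look_for gives the robot as it stands.
- The arm moves only by the shell command python3 -m handwheel 'ROWS'. ROWS is JSON, a list of rows, each an object of numbers: "dx", "dy", "dz": the shift along the tool's x, y, z in cm; "roll": the turn about the tool's z in rad; "claw": the finger opening in cm, from 0 to 8.54. In form: [{"dx": .., "dy": .., "dz": .., "roll": .., "claw": ..}, ...]. A call has 1 to 5 rows; each row shifts and turns the commanded pose from where the row before left it, along the tool's axes as they then stand; what a row does not reach is not made up. A row lasts 1/10 s, in which the tool goes at most 50 mm and 8.59 degrees, less where a joint would pass 70% of its speed; a pose out of reach is approached as far as the arm can. A call with a gripper value outside its range is refused whole. The fingers move at their own pace and stop on an object; the grip force is fixed at half the most. Time passes only in rows, so rows that do not move let the fingers close. It gives the time, the measured TCP pose, the force and the opening at its end, in the units of the state.
- env.get_state(): the state, without advancing time (a new reading comes with each control period).
- viewer.camera(name): name is "scene" or "top"; returns the picture (384x512x3 uint8, red, green, blue); there is no depth.
- viewer.camera_info(name): a dict with "vfov" (degrees; the focal length in pixels is half the picture's height over the tangent of half this angle, whatever the lens; pixels are square), "cx", "cy" (the principal point, pixels), "position" and "attitude" of the camera in the world. Camera axes: x right, y down, z forward; pixel columns grow to the right and rows downward; lengths in mm; the calibration is good to about 2 mm. A picture is of the moment at which its call begins. camera_info takes no time and is no camera call.
- env.hand_in(): hands the job in, once; it reports no verdict.
Trained networks look in the newest picture that a camera, given by its name, has taken for a name from the list of things; names that differ only in an ending like _2 or _b are one class to them, and where a whole thing is asked for, a point or a joint stands for the part that bears it (a point fixed in the world has none). Each returns a list of dicts, best first, with "conf" (0 to 1); they miss things now and then, are a little off and sometimes report something else, mostly with a low value. They report only what shows in the picture. A call takes as long as a camera call. They do not tell look-alikes from the thing itself.
- look_for(label, camera): "rect" ([left, top, right, bottom] in pixels, round what is visible of it).
The state is a dict: "t": time; "joint_positions": joint angles; "qd": joint speeds; "joint_torque": joint torques, N m; "position": TCP position; "tool_rot": TCP orientation; "wrist_force": force on the tool from outside, world axes, zero at the start; "ft_torque": the same for the moment, N m; "grip_width": finger opening in mm.
Only numpy, scipy, OpenCV 4.12 (cv2) and the standard library are available. Lean on these libraries where they do the work, as an engineer would, in place of code of your own. Each camera call takes 0.05 s, during which the arm holds its last target.

### The job

The syringe pump has finished its run. Pull the spring-loaded clamp that holds the syringe down straight up to its stop, turn it aside counter-clockwise (seen from above) as far as it goes, and let it down so that it stays parked open; only then lift the empty syringe out and lay it down, without dropping it, wholly inside the steel tray. Leave the clamp parked open and do not knock the bottle, the tube rack or the stack of dishes.

Things in the scene. Friction and masses are not known exactly. Their poses are not given: they have to be found in the camera images.
- pump: Syringe pump, white bench instrument 196 x 270 mm, fixed. Origin: centre of its underside; z up, x to the sloping control panel, y along the syringe from tip to plunger. In its frame, mm: deck (flat top) at z 85; syringe axis at x -20, z 140; V holder under the barrel from y -38 to 22; clamp axis at x -60, y 10; pusher block (66 wide, top at z 155) behind the plunger, its face somewhere at y 74 to 104
- clamp_knob (a point): Centre of the clamp's blue knob, an upright paddle on the clamp's vertical axis: 42 mm long (its x), 16 mm thick (its y: pinch it this way), 28 mm high, standing 10 mm above the grey clamp bar. It rises and turns with the clamp; closed, its axes are the pump's. The bar, 14 mm wide, reaches 54 mm along +x from the axis, over the syringe. Boss top 39 mm below this point when closed
- clamp_lift (a joint): How far the clamp is pulled up, m: about 0 pressing on the syringe, 0.032 at its upper stop. Spring and weight pull it down: 6 N at 0, 10 N at the stop. A key under the bar stands in a slot of the aluminium boss, so it cannot turn below 0.027; once turned, the key rests on the boss and the clamp stays parked at 0.027. Let go unturned, it springs back
- clamp_turn (a joint): How far the clamp is turned about its vertical axis, rad: 0 across the syringe (clamped), growing counter-clockwise seen from above to a stop at 1.45, where the bar lies alongside the syringe, pointing to the plunger end. It turns easily and stays where it is left
- syringe_mid (a point): The loose empty 60 ml syringe (clear barrel, black stopper, white plunger pressed home, 55 g): middle of the barrel, on its axis. The barrel is 30 mm in diameter and 128 mm long, from y = -64 to 64 mm in the point's frame. The point's y points from the tip to the plunger end, its z up when it lies in the pump. Flange at y 64 to 67 mm: 48 x 31 mm
- syringe_grip (a point): Point on the syringe's axis in the middle of the free part of the barrel that overhangs the deck by 40 mm of air, 36 mm from the middle towards the tip: the place to grip it across, 80 mm along the barrel from the clamp's axis. Gripping with the pads about 5 mm above the axis keeps the fingertips off the tray's floor
- syringe_tip (a point): Tip end of the syringe, on its axis, 76 mm from the middle of the barrel
- syringe_tail (a point): End of the plunger's thumb disc (29 mm in diameter), on the syringe's axis, 88 mm from the middle of the barrel
- syringe: The same syringe; its origin is the same point as syringe_mid
- tray: Steel tray fixed on the bench, 190 mm (its x) x 270 mm (its y) outside, 20 mm high, walls and floor 3 mm thick. Origin: centre of its underside. A syringe lying in it has its axis about 18.5 mm above the bench
- bottle: Bystander: white bottle with a red cap, 70 mm in diameter, 150 mm high; origin at the centre of its underside
- tube_rack: Bystander: white rack of capped sample tubes, 65 x 150 mm (x, y), 94 mm high; origin at the centre of its underside
- dishes: Bystander: stack of five round dishes, 94 mm in diameter, 73 mm high; origin at the centre of its underside
Not all that is in view belongs to the job. Leave any pink look-alike of the syringe alone.

How it is judged (in metres and radians):
On the way, in this order (a step that is already met when the one before it is completed fails the run):
1. the clamp is pulled up to its stop (0.029 m or more) (value of joint clamp_lift above 0.029 m), for 0.1 s.
2. the clamp is turned aside by 1.2 rad or more and stays parked open, let go (value of joint clamp_turn above 1.2 rad and value of joint clamp_lift above 0.0245 m and contact force between the fingers and pump below 0.05 N), for 0.3 s.
3. the syringe is lifted out of the pump, 30 mm above where it lay (z of syringe_mid in the frame of pump above 0.17 m), for 0.1 s.
At the end, for the whole second after the job is handed in: The syringe lies at rest, let go, wholly inside the tray (its tip and its plunger end both between the walls and less than 30 mm above the bench), and the clamp is still parked open: turned by 1.2 rad or more and standing 24.5 mm or more up (value of joint clamp_turn above 1.2 rad and value of joint clamp_lift above 0.0245 m and x of syringe_tip in the frame of tray between -0.093 and 0.093 m and y of syringe_tip in the frame of tray between -0.133 and 0.133 m and z of syringe_tip in the frame of tray between 0 and 0.03 m and x of syringe_tail in the frame of tray between -0.093 and 0.093 m and y of syringe_tail in the frame of tray between -0.133 and 0.133 m and z of syringe_tail in the frame of tray between 0 and 0.03 m and linear speed of syringe below 0.02 m/s and contact force between the fingers and syringe below 0.05 N); the robot touches nothing.
It fails at once if the syringe is moved by more than 15 mm before the clamp is turned aside (distance of syringe_mid from where it was at the start of the episode above 0.015 m and value of joint clamp_turn below 1 rad).
It fails at once if the syringe is dropped over the tray (let go more than 50 mm above the bench) (height (world z) of syringe_mid above 0.05 m and horizontal distance between syringe_mid and tray below 0.13 m and contact force between the fingers and syringe below 0.05 N).
It fails at once if the bottle is pushed by more than 30 mm or tipped (distance of bottle from where it was at the start of the episode above 0.03 m or angle between bottle's own z axis and vertical above 0.3 rad).
It fails at once if the tube rack is pushed by more than 30 mm or tipped (distance of tube_rack from where it was at the start of the episode above 0.03 m or angle between tube_rack's own z axis and vertical above 0.3 rad).
It fails at once if the stack of dishes is pushed by more than 30 mm or tipped (distance of dishes from where it was at the start of the episode above 0.03 m or angle between dishes's own z axis and vertical above 0.3 rad).
It also fails if it takes over 54 s, if anything falls off the work surface, if the arm or the gripper's body presses on something with over 40 N, if the wrist force passes 120 N, or if a joint passes its speed limit or range.

## Working session

There is one attempt and no reset: what is moved stays moved. The work goes in short steps, Python scripts to look and compute and a shell command to move; the robot and the scene stay as the last step left them, time stands still between calls to the robot, and variables do not carry over. Pictures are saved under pics/ and viewed, and the job is handed in when it is done.

```bash
ls; mkdir -p pics
python3 - <<'E'
from bench import env, viewer, look_for
import cv2
print(env.get_state())
for n in ("scene","top"):
    im=viewer.camera(n); cv2.imwrite(f"pics/{n}0.png",im[:,:,::-1]); print(n,viewer.camera_info(n))
E
```

```text
pics
{'t': 0.0, 'joint_positions': array([-1.36377791e+00,  1.16507791e-01,  1.44225941e+00,  1.05043799e-05,
        1.58399638e+00, -3.78027418e-02]), 'qd': array([-3.01662674e-05,  4.74516845e-04, -6.53926499e-04,  8.44166444e-04,
        4.87813303e-04, -9.55070857e-04]), 'joint_torque': array([ 1.78441464e-03, -7.31990218e+01, -6.32492352e+01, -3.26470217e-05,
        6.37918100e-03,  1.95444881e-05]), 'position': array([ 163.56278246, -654.692349  ,  230.55110057]), 'tool_rot': array([-3.81534355e-04,  7.88156877e-01, -6.15474121e-01, -4.44103134e-04]), 'wrist_force': array([ 0.74844568,  0.17379668, -0.24487168]), 'ft_torque': array([ 0.04804405, -0.00486004,  0.0204784 ]), 'grip_width': 85.49191729207745}
scene {'vfov': 47.49256990200575, 'cx': 250.58392363373372, 'cy': 197.32078334009103, 'position': array([1253.27920061, -479.84611747, 1075.43354251]), 'attitude': array([-0.32520759,  0.84299137,  0.40063451, -0.15197883])}
top {'vfov': 42.374773987387826, 'cx': 256.664535764709, 'cy': 189.26498643489012, 'position': array([ 388.34293345,   60.20751268, 1409.42742536]), 'attitude': array([ 0.05725634, -0.70248523,  0.70769557, -0.04902242])}
```

View pics/scene0.png

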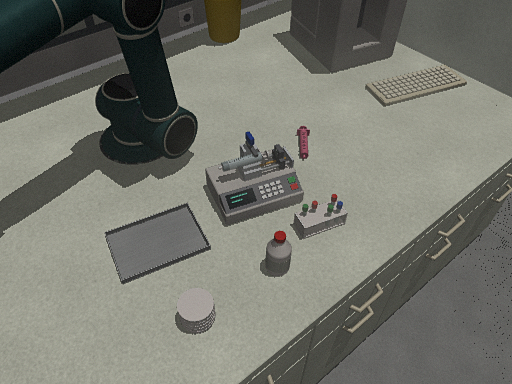

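View pics/top0.png

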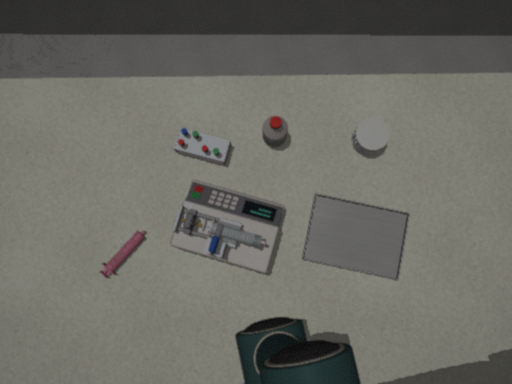

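The wanted syringe is the clear one in the pump: scene about (240,162), top about (240,235). The only thing that could be mistaken for it is the pink one at scene (303,142), top (123,254). The blue knob is at scene (250,138), top (214,244). Next I'll check this in close crops.

```bash
cat > h.py <<'E'
import numpy as np, cv2
from scipy.spatial.transform import Rotation as R
from bench import env, viewer, look_for
def rot(q): return R.from_quat([q[1],q[2],q[3],q[0]])
def cam(n):
    c=viewer.camera_info(n); f=192/np.tan(np.radians(c['vfov']/2)); return c,f
def proj(n,P):
    c,f=cam(n); p=rot(c['attitude']).inv().apply(np.atleast_2d(P)-c['position'])
    return p[:,:2]/p[:,2:]*f+[c['cx'],c['cy']]
def ray(n,uv,z):
    c,f=cam(n); uv=np.atleast_2d(uv).astype(float)
    d=rot(c['attitude']).apply(np.c_[(uv-[c['cx'],c['cy']])/f,np.ones(len(uv))])
    return c['position']+d*((z-c['position'][2])/d[:,2])[:,None]
E
python3 - <<'E'
from h import *
t=cv2.imread('pics/top0.png'); s=cv2.imread('pics/scene0.png')
cv2.imwrite('pics/topc.png',cv2.resize(t[170:290,160:300],None,fx=5,fy=5,interpolation=cv2.INTER_CUBIC))
cv2.imwrite('pics/scenec.png',cv2.resize(s[120:230,195:315],None,fx=5,fy=5,interpolation=cv2.INTER_CUBIC))
print(proj('top',[0,0,0]),proj('scene',[0,0,0]))
print('tray',ray('top',[[316,195],[408,213],[398,278],[303,260]],20))
print('tray scene',ray('scene',[[187,206],[209,243],[123,278],[107,240]],20))
E
```

```text
[[286.30610658 409.9683108 ]] [[137.90167696 137.47351711]]
tray [[ 581.23309095  -91.96365825   20.        ]
 [ 528.13252657 -348.5369144    20.        ]
 [ 348.73485554 -311.75068431   20.        ]
 [ 399.50381664  -51.51070291   20.        ]]
tray scene [[ 419.34060476  -55.00102615   20.        ]
 [ 582.29235842  -85.35581302   20.        ]
 [ 529.06766614 -341.44973425   20.        ]
 [ 381.2614254  -315.43760783   20.        ]]
```

Run:
```python
from h import *
for l in ['pump','clamp_knob','syringe','tray','bottle','tube_rack','dishes']:
  for c in ('top','scene'):
    print(l,c,[(np.round(d['rect']),round(d['conf'],2)) for d in look_for(l,c)[:2]])
```

```text
pump top [(array([174., 182., 284., 273.]), 0.72)]
pump scene [(array([207., 132., 305., 227.]), 0.61), (array([222., 151., 266., 171.]), 0.48)]
clamp_knob top [(array([210., 226., 222., 255.]), 0.69)]
clamp_knob scene []
syringe top [(array([200., 224., 262., 247.]), 0.98), (array([101., 231., 144., 279.]), 0.72)]
syringe scene [(array([214., 154., 271., 171.]), 0.61), (array([293., 126., 310., 160.]), 0.59)]
tray top [(array([303., 196., 409., 279.]), 0.6)]
tray scene []
bottle top [(array([264., 121., 287., 146.]), 0.57)]
bottle scene [(array([266., 229., 296., 279.]), 0.79)]
tube_rack top [(array([173., 128., 235., 165.]), 0.66)]
tube_rack scene [(array([291., 191., 348., 239.]), 0.97)]
dishes top [(array([351., 117., 391., 157.]), 0.84)]
dishes scene [(array([176., 288., 215., 335.]), 0.96), (array([219., 149., 270., 173.]), 0.37)]
```

View pics/topc.png

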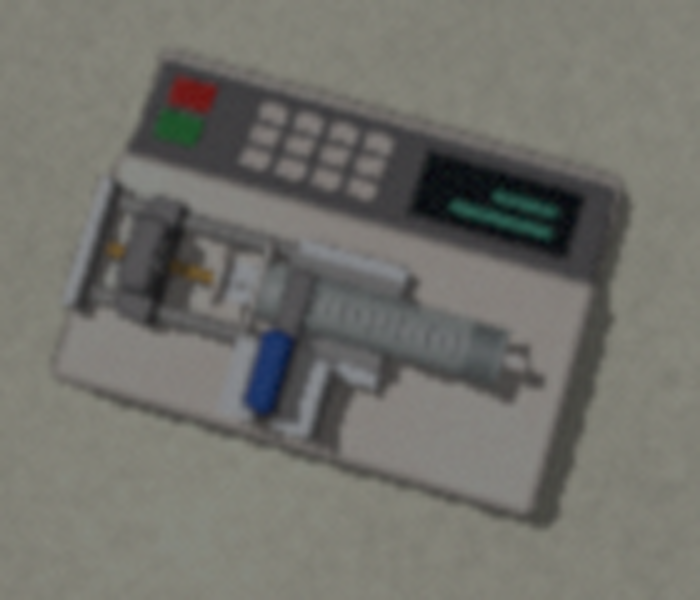

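View pics/scenec.png

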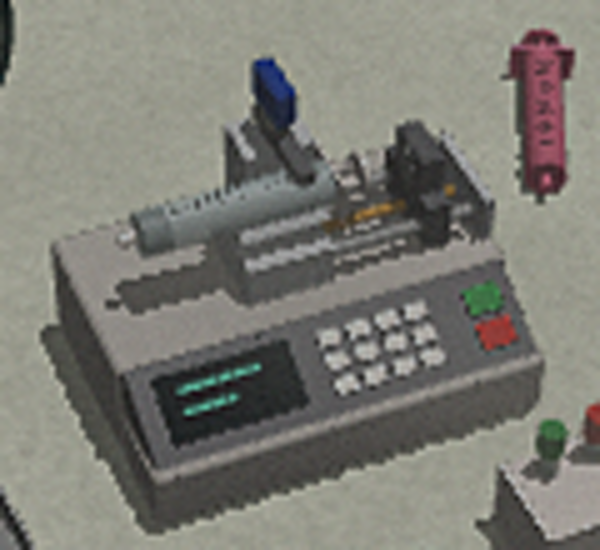

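```bash
cat > fit.py <<'E'
from h import *
from scipy.optimize import least_squares
def P(p,q): # pump->world
    c,s=np.cos(p[2]),np.sin(p[2]); q=np.atleast_2d(q).astype(float)
    return np.c_[p[0]+c*q[:,0]-s*q[:,1], p[1]+s*q[:,0]+c*q[:,1], q[:,2]]
def obs(kz):
  return [('top',(172,245),(-98,135,85)),('top',(266,272),(-98,-135,85)),
 ('scene',(206,168.5),(-98,-135,85)),('scene',(225,226),(98,-135,0)),('scene',(303,201),(98,135,0)),
 ('scene',(249.6,138.4),(-60,10,kz)),('top',(213.6,244.4),(-60,10,kz)),
 ('scene',(220,168),(-20,-110,140)),('top',(267.5,245.6),(-20,-110,140))]
if __name__=='__main__':
  def res(p): return np.concatenate([proj(n,P(p,q))[0]-uv for n,uv,q in obs(p[3])])
  r=least_squares(res,[450,120,0,190],loss='soft_l1'); print(r.x, np.round(res(r.x).reshape(-1,2),1))
  p=r.x
  print('knob',P(p,(-60,10,p[3])),'grip',P(p,(-20,-70,140)))
  def Tr(p,q): return P(p,q)
  T0=cv2.imread('pics/top0.png')
  ot=[('top',(316,195),(95,135,20)),('top',(408,213),(95,-135,20)),('top',(398,278),(-95,-135,20)),('top',(303,260),(-95,135,20))]
  def rt(p): return np.concatenate([proj(n,P(p,q))[0]-uv for n,uv,q in ot])
  r2=least_squares(rt,[460,-200,0]); print(r2.x,np.round(rt(r2.x),1))
  for n in('top','scene'):
    im=cv2.imread(f'pics/{n}0.png'); im=cv2.resize(im,None,fx=1.5,fy=1.5) 
    def L(p,pts,col):
      cv2.polylines(im,[np.round(proj(n,P(p,pts))*1.5+.25).astype(int)],True,col,1)
    L(p,[(-98,135,85),(-98,-135,85),(0,-135,85),(0,135,85)],(0,255,0)); L(p,[(-98,135,0),(-98,-135,0),(98,-135,0),(98,135,0)],(0,255,255))
    L(p,[(-20,-110,140),(-20,54,140)],(0,0,255)); L(p,[(-81,10,p[3]),(-39,10,p[3])],(0,0,255))
    L(r2.x,[q for _,_,q in ot],(255,0,255))
    cv2.imwrite(f'pics/ov_{n}.png',im[:500,100:700])
E
python3 fit.py
```

```text
[ 4.96244680e+02  1.54687063e+02 -2.80520177e-01  1.89226007e+02] [[-3.7  0.6]
 [-0.1  1.4]
 [-2.9 -1.1]
 [ 0.7  1.3]
 [-0.7  1. ]
 [-0.9  0.1]
 [-0.2 -1.6]
 [-2.3  0.6]
 [-2.7 -4.4]]
knob [[441.35854205 180.90751016 189.22600722]] grip [[457.64656181  92.9603646  140.        ]]
[ 4.64571768e+02 -2.00894810e+02 -2.02150715e-01] [-1.5 -1.2  1.3 -0.9  0.9  1.6 -0.7  0.3]
```

View pics/ov_top.png

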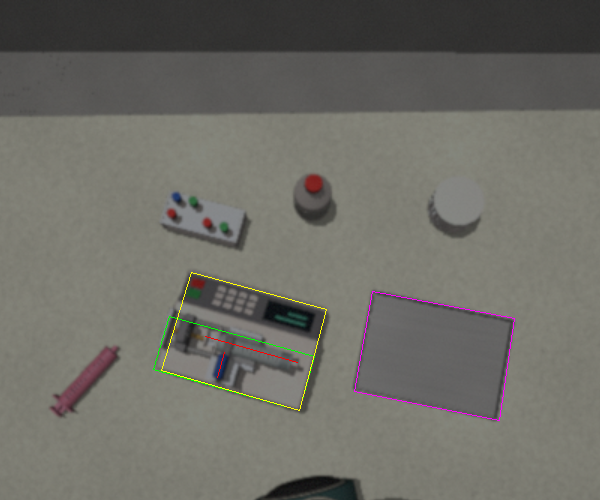

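View pics/ov_scene.png

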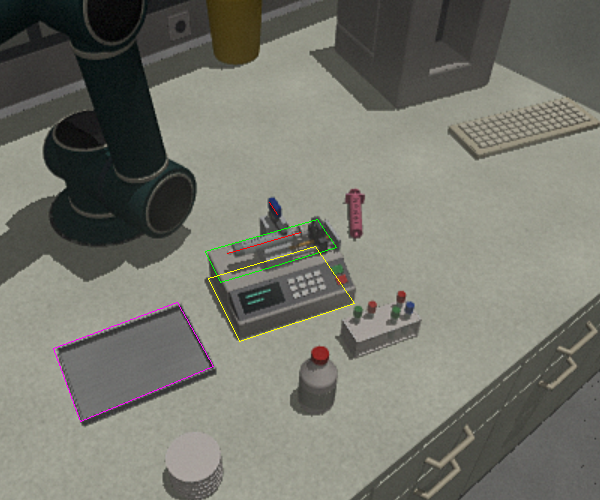

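Run:
```python
from h import *
def crop(n,x,y,w,h,k,o):
    a=cv2.imread(f'pics/{n}0.png')[y:y+h,x:x+w]; a=cv2.convertScaleAbs(a,alpha=1.5)
    a=cv2.resize(a,None,fx=k,fy=k,interpolation=cv2.INTER_LINEAR)
    for i in range(0,w,10): cv2.putText(a,str(x+i),(i*k,8),0,.3,(0,255,255)); cv2.line(a,(i*k,0),(i*k,h*k),(0,90,90),1)
    for i in range(0,h,10): cv2.putText(a,str(y+i),(0,i*k+8),0,.3,(0,255,255)); cv2.line(a,(0,i*k),(w*k,i*k),(0,90,90),1)
    cv2.imwrite(o,a)
crop('top',165,175,125,100,6,'pics/g_top.png')
crop('scene',200,125,110,100,6,'pics/g_scene.png')
```

```text
(no output)
```

View pics/g_top.png

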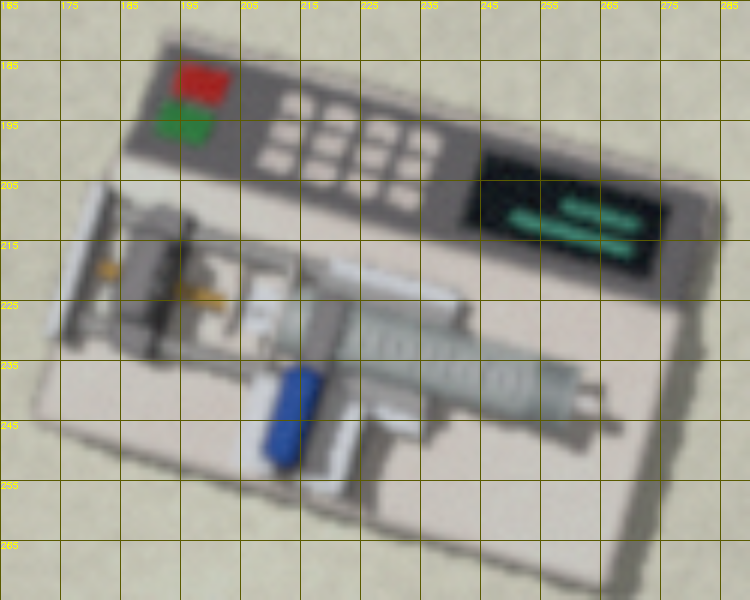

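View pics/g_scene.png

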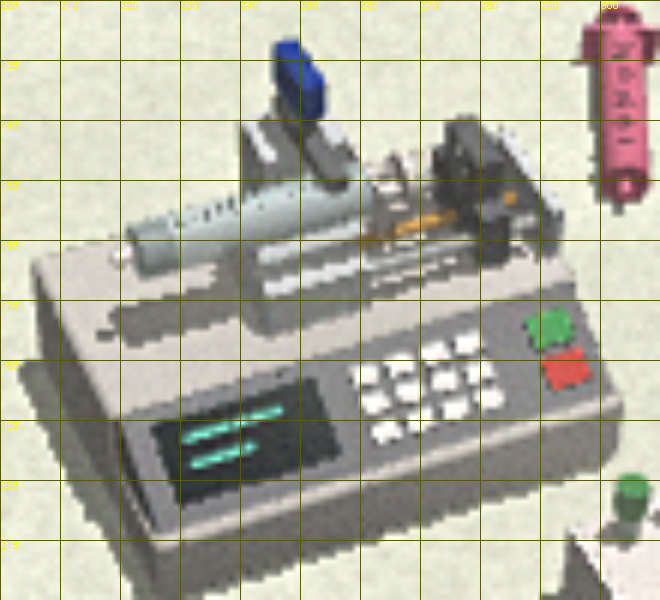

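```bash
cat > fit2.py <<'E'
from fit import *
def obs(kz,zf):
  return [('top',(170.3,245.8),(-98,135,85)),('top',(267,274.2),(-98,-135,85)),
 ('top',(193,182),(98,135,zf)),('top',(285.3,209.2),(98,-135,zf)),
 ('scene',(225.8,215.8),(98,-135,zf)),('scene',(303.3,192.5),(98,135,zf)),
 ('scene',(205.5,168.7),(-98,-135,85)),
 ('scene',(249.8,138.3),(-60,10,kz)),('top',(213.7,244.5),(-60,10,kz)),
 ('scene',(219.7,167.5),(-20,-110,140)),('top',(265.5,240.),(-20,-110,140))]
def res(p): return np.concatenate([proj(n,P(p,q))[0]-uv for n,uv,q in obs(p[3],p[4])])
r=least_squares(res,[450,120,0,190,40],loss='soft_l1'); p=r.x;print(r.x); print(np.round(res(r.x).reshape(-1,2),1))
print('knob',P(p,(-60,10,p[3])),'grip',P(p,(-20,-70,140)))
for u in ((213.7,244.5),):
  print('knob top at z 190', ray('top',u,190),'scene',ray('scene',(249.8,138.3),190))
print('tip top', ray('top',(265.5,240),140),'scene',ray('scene',(219.7,167.5),140))
E
python3 fit2.py
```

```text
[ 4.94633133e+02  1.53924498e+02 -2.79737689e-01  1.89172520e+02
  4.60863928e+01]
[[-1.7  0.4]
 [-0.8 -0.2]
 [-1.2 -3.2]
 [-0.2 -4.6]
 [-1.2  1.9]
 [-0.1 -0.2]
 [-2.9 -1.4]
 [-1.7  0. ]
 [ 0.  -1. ]
 [-2.5  0.9]
 [-0.4  1.8]]
knob [[439.72649425 180.10198973 189.17252043]] grip [[456.08332662  92.16761628 140.        ]]
knob top at z 190 [[437.18776528 180.05777117 190.        ]] scene [[443.59042422 183.67019663 190.        ]]
tip top [[449.69372518  52.70358362 140.        ]] scene [[446.4746923   62.05752959 140.        ]]
```

Run:
```python
from h import *
t=cv2.GaussianBlur(cv2.imread('pics/top0.png',0),(5,5),0).astype(float)
for rng in ((60,90),(25,45)):
  us=np.arange(5,510,5); v=[]
  for u in us:
    g=np.abs(np.diff(t[rng[0]:rng[1],u])); v.append(rng[0]+.5+(g**2*np.arange(len(g))).sum()/(g**2).sum())
  c=np.polyfit(us,v,1); r=np.array(v)-np.polyval(c,us); print(c,np.round(r[::6],1))
```

```text
[-1.08285809e-02  7.79292030e+01] [-0.1 -0.2  0.2  0.4  0.2 -0.1  0.1  0.1  0.1  0.1 -0.1 -0.1  0.1 -0.2
  0.2 -0.  -0.1]
[2.65192412e-03 3.36808489e+01] [-0.5  0.3  0.3  0.4  0.   0.1 -0.  -0.1 -0.1 -0.2 -0.4 -0.5 -0.4  0.3
  0.3  0.2  0.1]
```

```bash
cat > go.py <<'E'
import sys
from h import *
s=env.get_state(); M=rot(s['tool_rot']).as_matrix()
x,y,z,yaw=map(float,sys.argv[1:5])
c=np.array([x,y,z])-s['position']
cy=np.arctan2(M[1,0],M[0,0]); d=(yaw-cy+np.pi)%(2*np.pi)-np.pi
print('t',round(s['t'],2),'tcp',np.round(s['position'],1),'yaw',round(cy,3),'tilt',np.round(M[:2,2],3),'grip',round(s['grip_width'],1))
print('tool cm',np.round(M.T@c/10,2),'roll',round(-d,3),'F',np.round(s['wrist_force'],1),'q',np.round(s['joint_positions'],2))
E
python3 -m handwheel '[{"dx":0,"dy":0,"dz":-4,"roll":0.1315,"claw":8.5},{"dx":0,"dy":0,"dz":-3,"roll":0.1315,"claw":8.5},{"dx":0,"dy":0,"dz":0,"roll":0.1315,"claw":8.5},{"dx":0,"dy":0,"dz":0,"roll":0.1315,"claw":8.5}]'; python3 go.py 440 181 260 -1.851
```

```text
t: 1.2
position: [163.6, -655.1, 302.6]
tool_rot: [-0.0, -0.599, 0.801, -0.001]
wrist_force: [-1.2, -0.7, 0.4]
grip_width: 85.2
t 1.2 tcp [ 163.6 -655.1  302.6] yaw -1.857 tilt [ 0.    -0.002] grip 85.2
tool cm [-88.02  -2.87   4.12] roll -0.006 F [-1.2 -0.7  0.4] q [-1.36  0.11  1.34 -0.    1.7   0.49]
```

```bash
python3 -m handwheel '[{"dx":-4.8,"dy":-0.4,"dz":0,"roll":0,"claw":8.5},{"dx":-4.8,"dy":-0.4,"dz":0,"roll":0,"claw":8.5},{"dx":-4.8,"dy":-0.4,"dz":0,"roll":0,"claw":8.5},{"dx":-4.8,"dy":-0.4,"dz":0,"roll":0,"claw":8.5},{"dx":-4.8,"dy":-0.4,"dz":0,"roll":0,"claw":8.5}]'; python3 -m handwheel '[{"dx":-4.8,"dy":-0.4,"dz":0,"roll":0,"claw":8.5},{"dx":-4.8,"dy":-0.4,"dz":0,"roll":0,"claw":8.5},{"dx":-4.8,"dy":0,"dz":0,"roll":0,"claw":8.5},{"dx":-4.8,"dy":0,"dz":0,"roll":0,"claw":8.5},{"dx":-4.8,"dy":0,"dz":0,"roll":0,"claw":8.5}]';python3 go.py 440 181 260 -1.851
```

```text
t: 1.7
position: [249.6, -428.0, 301.3]
tool_rot: [0.0, -0.601, 0.799, -0.0]
wrist_force: [1.4, -0.2, 0.1]
grip_width: 85.1
t: 2.2
position: [323.6, -199.7, 301.5]
tool_rot: [0.0, -0.601, 0.799, -0.0]
wrist_force: [0.9, 0.6, -0.2]
grip_width: 85.0
t 2.2 tcp [ 323.6 -199.7  301.5] yaw -1.853 tilt [ 0.001 -0.001] grip 85.0
tool cm [-39.81  -0.59   4.14] roll -0.002 F [ 0.9  0.6 -0.2] q [-0.62 -0.56  1.9   0.    1.8   1.23]
```

```bash
python3 -m handwheel '[{"dx":-4.8,"dy":-0.2,"dz":0,"roll":0,"claw":8.5},{"dx":-4.8,"dy":0,"dz":0,"roll":0,"claw":8.5},{"dx":-4.8,"dy":0,"dz":0,"roll":0,"claw":8.5},{"dx":-4.8,"dy":0,"dz":0,"roll":0,"claw":8.5},{"dx":-4.8,"dy":0,"dz":0,"roll":0,"claw":8.5}]'; python3 -m handwheel '[{"dx":-4.8,"dy":0,"dz":0,"roll":0,"claw":8.5},{"dx":-4,"dy":0,"dz":0,"roll":0,"claw":8.5},{"dx":-3,"dy":0,"dz":0,"roll":0,"claw":8.5},{"dx":-2,"dy":0,"dz":2,"roll":0,"claw":6},{"dx":0,"dy":0,"dz":2,"roll":0,"claw":6}]';python3 go.py 440 181 260 -1.851;  python3 - <<'E'
from h import *
for n in ('top','scene'):
    im=viewer.camera(n); cv2.imwrite(f'pics/{n}1.png',im[:,:,::-1])
    s=env.get_state(); p=proj(n,s['position'])[0]; print(n,p)
    x,y=(p-[50,40]).astype(int); a=im[y:y+80,x:x+100,::-1]; a=cv2.convertScaleAbs(cv2.resize(a,None,fx=6,fy=6),alpha=1.4)
    q=((p-[x,y])*6).astype(int); cv2.drawMarker(a,tuple(int(v) for v in q),(0,255,255),0,14,1); cv2.imwrite(f'pics/{n}1c.png',a)
E
```

```text
t: 2.7
position: [392.1, 30.6, 301.7]
tool_rot: [0.001, -0.601, 0.799, -0.0]
wrist_force: [0.6, -1.3, -0.2]
grip_width: 85.0
t: 3.2
position: [430.8, 163.2, 260.8]
tool_rot: [0.0, -0.602, 0.798, 0.0]
wrist_force: [0.3, -0.9, -0.2]
grip_width: 60.1
t 3.2 tcp [430.8 163.2 260.8] yaw -1.849 tilt [0. 0.] grip 60.1
tool cm [-1.96 -0.39  0.08] roll 0.002 F [ 0.3 -0.9 -0.2] q [ 0.31 -0.37  1.83  0.    1.68  2.16]
top [218.62061262 246.47284404]
scene [241.18200558 121.27723351]
```

View pics/top1c.png

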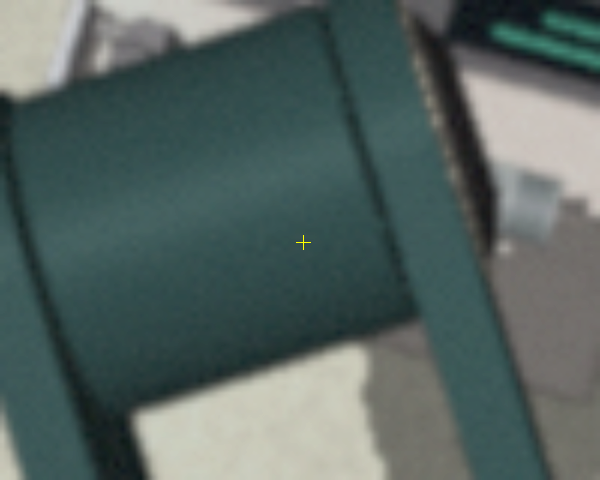

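View pics/scene1c.png

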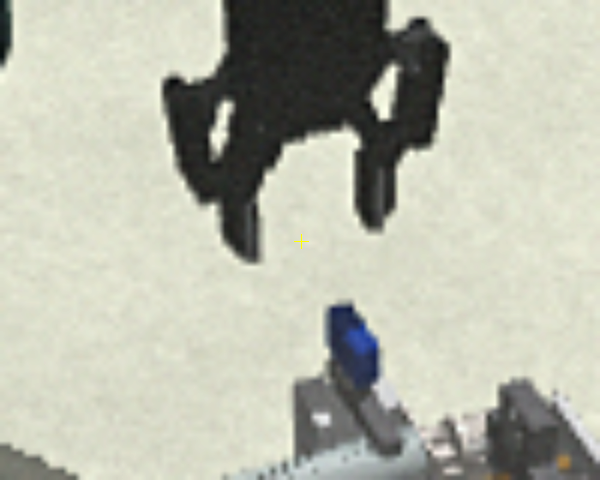

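Run:
```python
from h import *
from scipy.optimize import least_squares
def tri(a,b):
    f=lambda p: np.r_[proj('scene',p)[0]-(np.array(a)-[1.7,0]),proj('top',p)[0]-b]
    r=least_squares(f,[440,150,160]); return r.x,np.round(f(r.x),1)
print('knob',tri((249.8,138.3),(213.7,244.5)))
print('tip',tri((219.7,167.5),(265.5,240.)))
print(ray('scene',[(248.1,138.3)],189), ray('scene',[(218,167.5)],140))
```

```text
knob (array([437.56703145, 180.72027472, 187.46712623]), array([-0.3,  0. , -0.2, -0.1]))
tip (array([449.53521652,  53.08704961, 147.67282701]), array([-0.2,  0. , -0.1, -0.1]))
[[439.34430627 180.29976279 189.        ]] [[443.18539408  57.99543776 140.        ]]
```

```bash
python3 -m handwheel '[{"dx":-1.88,"dy":-0.26,"dz":0,"roll":0,"claw":6},{"dx":0,"dy":0,"dz":2,"roll":0,"claw":6},{"dx":0,"dy":0,"dz":2,"roll":0,"claw":6}]';python3 go.py 438.5 180.5 173 -1.851;  cat > look.py <<'E'
import sys
from h import *
k=sys.argv[1]; n='scene'
im=viewer.camera(n); 
s=env.get_state(); p=proj(n,s['position'])[0]+[1.7,0]
x,y=(p-[50,40]).astype(int); x=max(x,0);y=max(y,0); a=im[y:y+80,x:x+100,::-1]; a=cv2.convertScaleAbs(cv2.resize(a,None,fx=6,fy=6),alpha=1.4)
q=((p-[x,y])*6).astype(int); cv2.drawMarker(a,tuple(int(v) for v in q),(0,255,255),0,14,1); cv2.imwrite(f'pics/s{k}.png',a); print(x,y,p)
E
python3 look.py 2
```

```text
t: 3.6
position: [438.7, 178.4, 222.4]
tool_rot: [0.001, -0.601, 0.799, -0.0]
wrist_force: [-0.5, 0.6, -0.8]
grip_width: 60.0
t 3.6 tcp [438.7 178.4 222.4] yaw -1.852 tilt [0.002 0.001] grip 60.0
tool cm [-0.19  0.09  4.94] roll -0.001 F [-0.5  0.6 -0.8] q [ 0.33 -0.33  1.87 -0.    1.6   2.18]
198 90 [248.87846592 130.90462908]
```

View pics/s2.png

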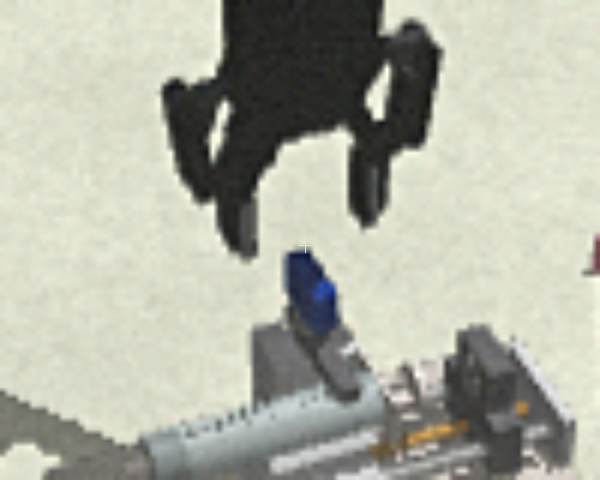

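The scene crop shows the knob centred under the open fingers, at crop (312,290). I'll descend and pinch it.

```bash
python3 -m handwheel '[{"dx":-0.15,"dy":0.05,"dz":1.5,"roll":0,"claw":6},{"dx":0,"dy":0,"dz":1.5,"roll":0,"claw":6},{"dx":0,"dy":0,"dz":1,"roll":0,"claw":6},{"dx":0,"dy":0,"dz":0.9,"roll":0,"claw":6},{"dx":0,"dy":0,"dz":0,"roll":0,"claw":6}]';python3 go.py 438.5 180.5 173 -1.851;python3 look.py 3
```

```text
t: 4.15
position: [437.8, 179.9, 171.2]
tool_rot: [-0.001, -0.601, 0.799, 0.0]
wrist_force: [-0.5, 1.0, 0.1]
grip_width: 59.9
t 4.15 tcp [437.8 179.9 171.2] yaw -1.852 tilt [-0.001 -0.   ] grip 59.9
tool cm [-0.08 -0.05 -0.18] roll -0.001 F [-0.5  1.   0.1] q [ 0.34 -0.31  1.94  0.    1.52  2.19]
199 102 [249.4479143 142.2987286]
```

View pics/s3.png

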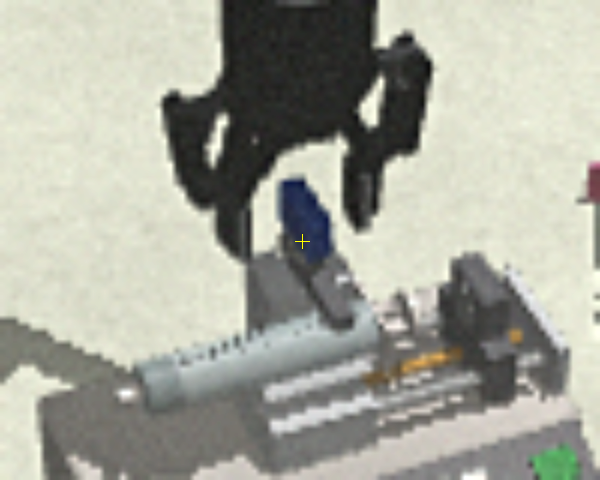

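```bash
python3 -m handwheel '[{"dx":0,"dy":0,"dz":-0.1,"roll":0,"claw":3},{"dx":0,"dy":0,"dz":0,"roll":0,"claw":2.4},{"dx":0,"dy":0,"dz":0,"roll":0,"claw":1.9},{"dx":0,"dy":0,"dz":0,"roll":0,"claw":1.7},{"dx":0,"dy":0,"dz":0,"roll":0,"claw":1.7}]';python3 go.py 438.5 180.5 173 -1.851; python3 look.py 4
```

```text
t: 4.7
position: [438.7, 181.5, 174.2]
tool_rot: [0.002, -0.601, 0.799, 0.001]
wrist_force: [4.7, 14.1, 0.6]
grip_width: 17.5
t 4.7 tcp [438.7 181.5 174.2] yaw -1.851 tilt [0.002 0.004] grip 17.5
tool cm [ 0.1  -0.    0.12] roll -0.0 F [ 4.7 14.1  0.6] q [ 0.34 -0.32  1.93  0.    1.52  2.19]
199 101 [249.98258815 141.67290118]
```

View pics/s4.png

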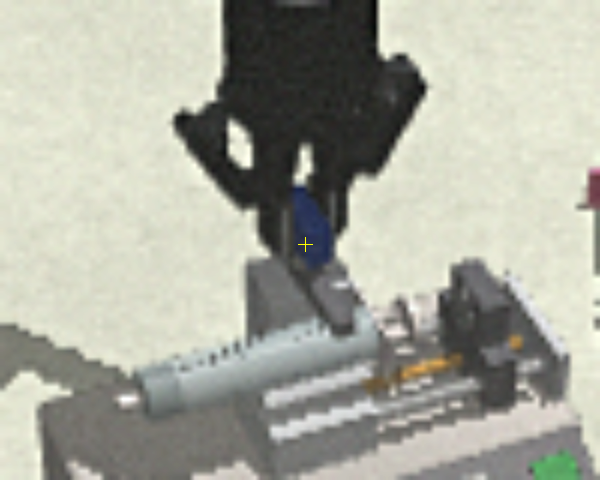

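```bash
python3 -m handwheel '[{"dx":-0.2,"dy":0,"dz":0,"roll":0,"claw":1.7},{"dx":0,"dy":0,"dz":0,"roll":0,"claw":1.5},{"dx":0,"dy":0,"dz":0,"roll":0,"claw":1}]';python3 go.py 438.5 180.5 173 -1.851
```

```text
t: 5.05
position: [439.0, 182.7, 174.0]
tool_rot: [0.001, -0.601, 0.799, 0.0]
wrist_force: [2.0, 7.9, 1.9]
grip_width: 14.9
t 5.05 tcp [439.  182.7 174. ] yaw -1.852 tilt [0.001 0.002] grip 14.9
tool cm [ 0.22 -0.01  0.1 ] roll -0.001 F [2.  7.9 1.9] q [ 0.34 -0.31  1.93  0.    1.52  2.19]
```

```bash
python3 -m handwheel '[{"dx":-0.12,"dy":0,"dz":0,"roll":0,"claw":0.5},{"dx":0,"dy":0,"dz":-0.8,"roll":0,"claw":0.5},{"dx":0,"dy":0,"dz":-0.8,"roll":0,"claw":0.5},{"dx":0,"dy":0,"dz":-0.8,"roll":0,"claw":0.5},{"dx":0,"dy":0,"dz":-0.6,"roll":0,"claw":0.5}]';python3 go.py 438.5 180.5 173 -1.851;python3 look.py 5
```

```text
t: 5.55
position: [439.1, 182.9, 203.4]
tool_rot: [-0.0, -0.601, 0.799, -0.0]
wrist_force: [5.2, -0.7, -9.5]
grip_width: 15.1
t 5.55 tcp [439.1 182.9 203.4] yaw -1.852 tilt [-0.    -0.001] grip 15.1
tool cm [ 0.24 -0.01  3.04] roll -0.001 F [ 5.2 -0.7 -9.5] q [ 0.34 -0.32  1.89 -0.    1.57  2.19]
200 94 [250.41830004 134.12477481]
```

View pics/s5.png

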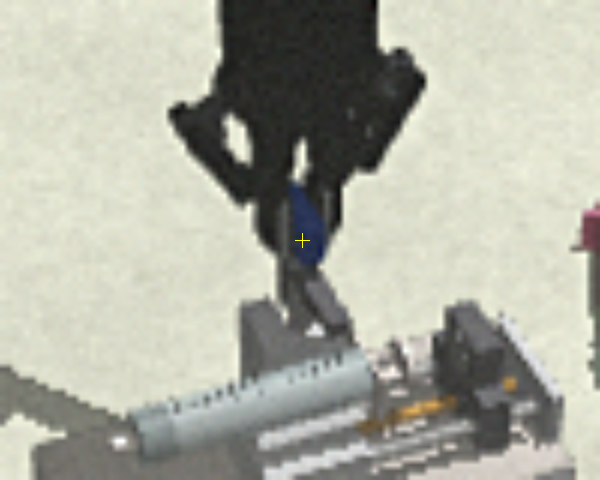

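The clamp rises with the gripper: the force is -9.5 N and the bar is off the barrel. I'll pull on to the stop.

```bash
python3 -m handwheel '[{"dx":0,"dy":0,"dz":-0.2,"roll":0,"claw":0.5},{"dx":0,"dy":0,"dz":-0.1,"roll":0,"claw":0.5},{"dx":0,"dy":0,"dz":0,"roll":0,"claw":0.5}]';python3 go.py 438.5 180.5 173 -1.851; python3 -m handwheel '[{"dx":0,"dy":0,"dz":-0.15,"roll":0,"claw":0.5},{"dx":0,"dy":0,"dz":0,"roll":0,"claw":0.5}]'
```

```text
t: 5.9
position: [439.1, 182.9, 205.9]
tool_rot: [-0.0, -0.601, 0.799, -0.0]
wrist_force: [5.5, -0.8, -9.6]
grip_width: 14.9
t 5.9 tcp [439.1 182.9 205.9] yaw -1.852 tilt [-0.    -0.001] grip 14.9
tool cm [ 0.24 -0.01  3.29] roll -0.001 F [ 5.5 -0.8 -9.6] q [ 0.34 -0.32  1.89 -0.    1.58  2.19]
t: 6.1
position: [439.0, 182.9, 206.8]
tool_rot: [-0.001, -0.601, 0.799, -0.0]
wrist_force: [6.5, -0.2, -14.2]
grip_width: 14.8
```

```bash
python3 -m handwheel '[{"dx":0,"dy":0,"dz":0.15,"roll":0,"claw":0.5},{"dx":0,"dy":0,"dz":0,"roll":-0.1,"claw":0.5},{"dx":0,"dy":0,"dz":0,"roll":-0.1,"claw":0.5},{"dx":0,"dy":0,"dz":0,"roll":-0.1,"claw":0.5},{"dx":0,"dy":0,"dz":0,"roll":0,"claw":0.5}]';python3 go.py 438.5 180.5 173 -0.401;python3 -c "
from h import *; print(env.get_state()['ft_torque'])"
```

```text
t: 6.6
position: [439.0, 182.7, 205.7]
tool_rot: [0.001, 0.715, -0.699, 0.0]
wrist_force: [5.3, -2.5, -10.0]
grip_width: 14.8
t 6.6 tcp [439.  182.7 205.7] yaw -1.548 tilt [-0.    -0.001] grip 14.8
tool cm [0.22 0.06 3.27] roll -1.147 F [  5.3  -2.5 -10. ] q [ 0.34 -0.32  1.89 -0.    1.58  1.89]
[-0.59897029 -0.86480345  0.05483061]
```

```bash
python3 -m handwheel '[{"dx":0,"dy":0,"dz":0,"roll":-0.12,"claw":0.5},{"dx":0,"dy":0,"dz":0,"roll":-0.12,"claw":0.5},{"dx":0,"dy":0,"dz":0,"roll":-0.12,"claw":0.5},{"dx":0,"dy":0,"dz":0,"roll":-0.12,"claw":0.5},{"dx":0,"dy":0,"dz":0,"roll":-0.12,"claw":0.5}]';python3 -m handwheel '[{"dx":0,"dy":0,"dz":0,"roll":-0.12,"claw":0.5},{"dx":0,"dy":0,"dz":0,"roll":-0.12,"claw":0.5},{"dx":0,"dy":0,"dz":0,"roll":-0.12,"claw":0.5},{"dx":0,"dy":0,"dz":0,"roll":-0.12,"claw":0.5},{"dx":0,"dy":0,"dz":0,"roll":0,"claw":0.5}]';python3 go.py 438.5 180.5 173 -0.401;python3 -c "
from h import *; print(env.get_state()['ft_torque'])"; python3 look.py 6
```

```text
t: 7.1
position: [439.2, 182.4, 205.7]
tool_rot: [0.001, 0.89, -0.456, 0.0]
wrist_force: [7.5, -6.9, -10.0]
grip_width: 15.1
t: 7.6
position: [439.4, 182.2, 205.8]
tool_rot: [0.001, 0.973, -0.232, 0.001]
wrist_force: [8.1, -8.2, -8.8]
grip_width: 14.5
t 7.6 tcp [439.4 182.2 205.8] yaw -0.468 tilt [ 0.001 -0.002] grip 14.5
tool cm [-0.01  0.19  3.28] roll -0.067 F [ 8.1 -8.2 -8.8] q [ 0.34 -0.32  1.89 -0.    1.58  0.81]
[-1.49670345 -1.54924851  0.03899703]
200 93 [250.29578275 133.87026635]
```

View pics/s6.png

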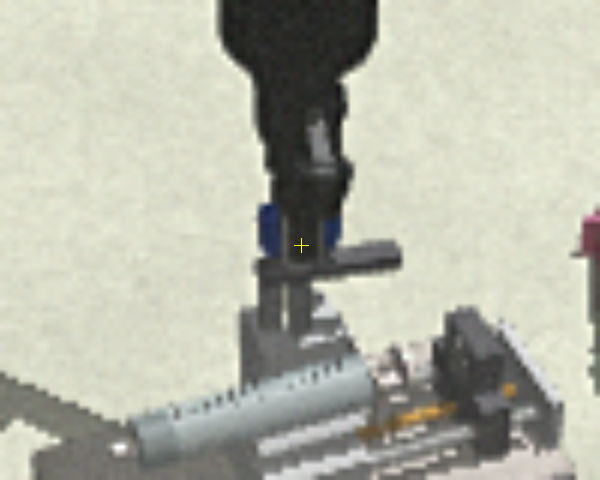

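```bash
python3 -m handwheel '[{"dx":0,"dy":0,"dz":0,"roll":-0.04,"claw":0.5},{"dx":0,"dy":0,"dz":0,"roll":-0.04,"claw":0.5},{"dx":0,"dy":0,"dz":0,"roll":0,"claw":0.5}]';python3 -c "
from h import *; print(env.get_state()['ft_torque'])";python3 go.py 438.5 180.5 173 -0.401
python3 -m handwheel '[{"dx":0,"dy":0,"dz":0.2,"roll":0,"claw":0.5},{"dx":0,"dy":0,"dz":0.2,"roll":0,"claw":0.5},{"dx":0,"dy":0,"dz":0.1,"roll":0,"claw":0.5},{"dx":0,"dy":0,"dz":0.05,"roll":0,"claw":0.5},{"dx":0,"dy":0,"dz":0,"roll":0,"claw":0.5}]';python3 go.py 438.5 180.5 173 -0.401
```

```text
t: 7.95
position: [439.4, 182.2, 205.8]
tool_rot: [0.001, 0.981, -0.194, 0.0]
wrist_force: [9.0, -8.2, -9.1]
grip_width: 15.5
[-1.53360559 -1.64305358 -0.27936767]
t 7.95 tcp [439.4 182.2 205.8] yaw -0.391 tilt [ 0.001 -0.002] grip 15.5
tool cm [-0.03  0.19  3.28] roll 0.01 F [ 9.  -8.2 -9.1] q [ 0.34 -0.32  1.89 -0.    1.58  0.73]
t: 8.45
position: [439.6, 182.3, 201.6]
tool_rot: [0.001, 0.981, -0.195, 0.001]
wrist_force: [4.7, -8.5, 1.3]
grip_width: 15.3
t 8.45 tcp [439.6 182.3 201.6] yaw -0.393 tilt [ 0.002 -0.002] grip 15.3
tool cm [-0.04  0.2   2.86] roll 0.008 F [ 4.7 -8.5  1.3] q [ 0.34 -0.32  1.89 -0.    1.57  0.73]
```

```bash
python3 -m handwheel '[{"dx":0.08,"dy":0.06,"dz":0,"roll":0,"claw":0.5},{"dx":0,"dy":0,"dz":0,"roll":0,"claw":2.2},{"dx":0,"dy":0,"dz":0,"roll":0,"claw":4.5},{"dx":0,"dy":0,"dz":0,"roll":0,"claw":6},{"dx":0,"dy":0,"dz":0,"roll":0,"claw":6}]';python3 go.py 438.5 180.5 173 -0.401;python3 look.py 7
```

```text
t: 8.95
position: [439.5, 182.3, 200.8]
tool_rot: [-0.0, 0.981, -0.195, -0.0]
wrist_force: [-0.3, -0.1, 0.3]
grip_width: 59.8
t 8.95 tcp [439.5 182.3 200.8] yaw -0.392 tilt [-0.  0.] grip 59.8
tool cm [-0.02  0.21  2.78] roll 0.009 F [-0.3 -0.1  0.3] q [ 0.34 -0.32  1.89  0.    1.57  0.73]
200 95 [250.33681566 135.12575436]
```

View pics/s7.png

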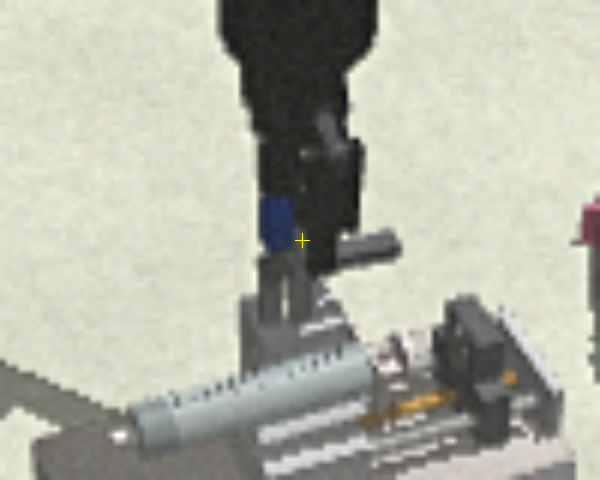

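```bash
python3 -m handwheel '[{"dx":0,"dy":0,"dz":-1,"roll":0,"claw":6},{"dx":0,"dy":0,"dz":-3,"roll":0,"claw":6},{"dx":0,"dy":0,"dz":-4,"roll":0,"claw":6},{"dx":0,"dy":0,"dz":-1,"roll":-0.11,"claw":8.5}]';python3 go.py 456 94.6 250 -0.28
```

```text
t: 9.4
position: [440.1, 182.5, 295.9]
tool_rot: [-0.001, 0.99, -0.14, 0.002]
wrist_force: [-0.0, 0.1, 0.8]
grip_width: 72.6
t 9.4 tcp [440.1 182.5 295.9] yaw -0.282 tilt [0.005 0.002] grip 72.6
tool cm [3.95 8.01 4.58] roll -0.002 F [-0.   0.1  0.8] q [ 0.34 -0.34  1.75  0.    1.72  0.62]
```

```bash
python3 -m handwheel '[{"dx":1.9,"dy":4,"dz":0,"roll":0,"claw":8.5},{"dx":2,"dy":4,"dz":0,"roll":0,"claw":8.5},{"dx":0,"dy":0,"dz":4.5,"roll":0,"claw":8.5},{"dx":0,"dy":0,"dz":4.5,"roll":0,"claw":8.5},{"dx":0,"dy":0,"dz":0,"roll":0,"claw":8.5}]';python3 go.py 456 94.6 126 -0.28; python3 look.py 8
python3 - <<'E'
from h import *
im=viewer.camera('top'); cv2.imwrite('pics/top8.png',im[:,:,::-1]); a=im[170:290,160:300,::-1]
cv2.imwrite('pics/top8c.png',cv2.resize(a,None,fx=5,fy=5))
E
```

```text
t: 9.9
position: [452.9, 93.9, 196.3]
tool_rot: [0.001, 0.99, -0.141, -0.003]
wrist_force: [-0.0, -0.6, 0.0]
grip_width: 84.8
t 9.9 tcp [452.9  93.9 196.3] yaw -0.283 tilt [-0.007 -0.001] grip 84.8
tool cm [ 0.32 -0.17  7.02] roll -0.003 F [-0.  -0.6  0. ] q [ 0.15 -0.35  1.92  0.    1.57  0.43]
180 109 [230.59062427 149.69178487]
```

View pics/s8.png

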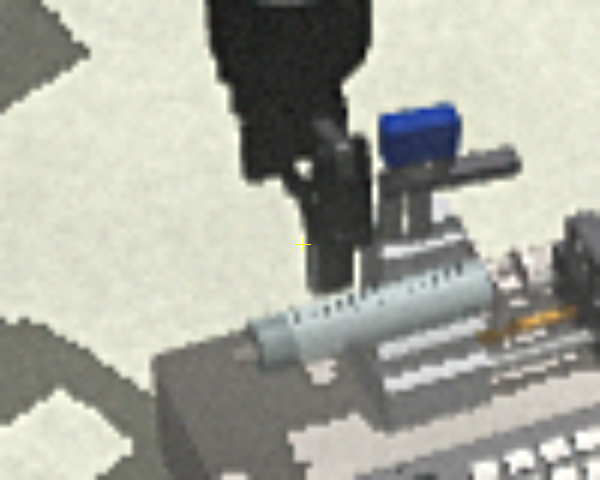

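View pics/top8c.png

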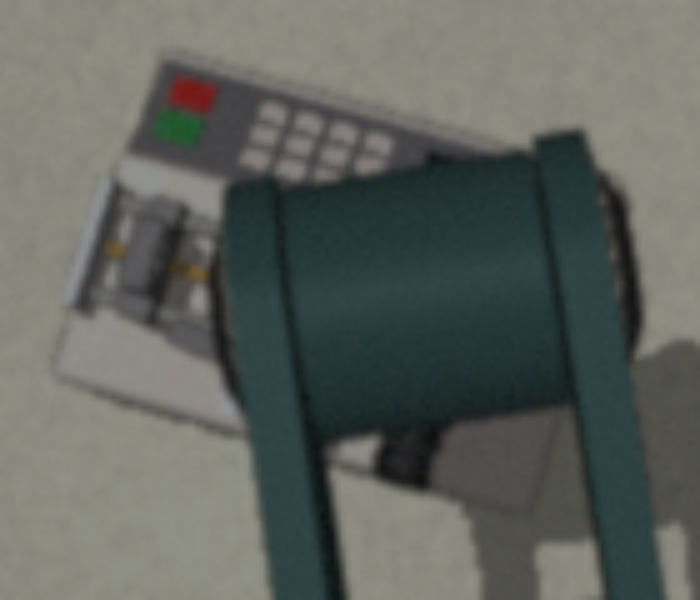

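```bash
python3 -m handwheel '[{"dx":0.3,"dy":-0.15,"dz":2,"roll":0,"claw":8.5},{"dx":0,"dy":0,"dz":2,"roll":0,"claw":8.5},{"dx":0,"dy":0,"dz":2,"roll":0,"claw":8.5},{"dx":0,"dy":0,"dz":0.9,"roll":0,"claw":8.5},{"dx":0,"dy":0,"dz":0,"roll":0,"claw":8.5}]';python3 go.py 456 94.6 126 -0.28; python3 look.py 9
```

```text
t: 10.5
position: [458.5, 95.4, 133.0]
tool_rot: [-0.0, 0.99, -0.14, 0.0]
wrist_force: [1.0, -0.1, 0.2]
grip_width: 84.9
t 10.5 tcp [458.5  95.4 133. ] yaw -0.282 tilt [0.001 0.   ] grip 84.9
tool cm [-0.22  0.15  0.7 ] roll -0.002 F [ 1.  -0.1  0.2] q [ 0.15 -0.31  2.    0.    1.45  0.43]
182 126 [232.48619401 166.40417703]
```

View pics/s9.png

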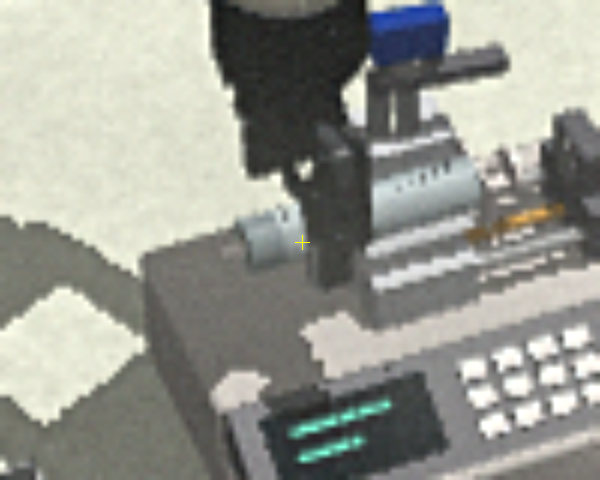

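```bash
python3 -m handwheel '[{"dx":-0.2,"dy":0.25,"dz":0.7,"roll":0,"claw":8.5},{"dx":0,"dy":0,"dz":0,"roll":0,"claw":5},{"dx":0,"dy":0,"dz":0,"roll":0,"claw":4.2},{"dx":0,"dy":0,"dz":0,"roll":0,"claw":3.6},{"dx":0,"dy":0,"dz":0,"roll":0,"claw":3.3}]';python3 go.py 456 94.6 126 -0.28; python3 look.py 10
```

```text
t: 11.05
position: [455.5, 93.3, 125.1]
tool_rot: [-0.0, 0.99, -0.141, 0.0]
wrist_force: [0.0, 0.3, 0.4]
grip_width: 33.4
t 11.05 tcp [455.5  93.3 125.1] yaw -0.282 tilt [0. 0.] grip 33.4
tool cm [ 0.01 -0.14 -0.09] roll -0.002 F [0.  0.3 0.4] q [ 0.15 -0.31  2.01 -0.    1.44  0.43]
181 128 [231.41614922 168.14289045]
```

View pics/s10.png

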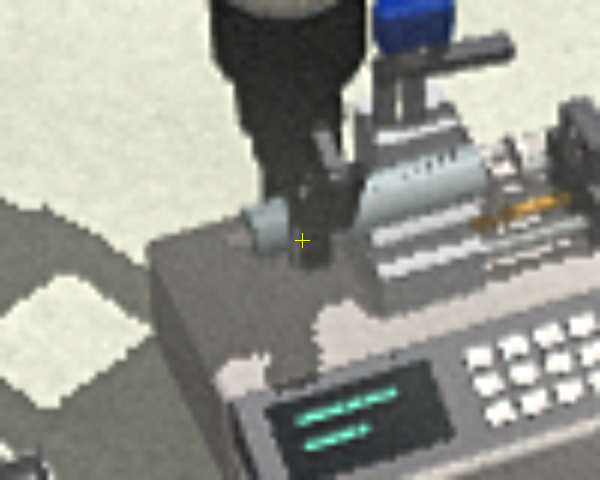

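```bash
python3 -m handwheel '[{"dx":0,"dy":0,"dz":0,"roll":0,"claw":3},{"dx":0,"dy":0,"dz":0,"roll":0,"claw":2.6},{"dx":0,"dy":0,"dz":0,"roll":0,"claw":1.5},{"dx":0,"dy":0,"dz":0,"roll":0,"claw":1.5}]';python3 go.py 456 94.6 126 -0.28
```

```text
t: 11.5
position: [455.4, 93.3, 124.9]
tool_rot: [0.0, 0.99, -0.141, 0.0]
wrist_force: [-1.4, -0.5, 3.4]
grip_width: 28.1
t 11.5 tcp [455.4  93.3 124.9] yaw -0.282 tilt [-0. -0.] grip 28.1
tool cm [ 0.02 -0.14 -0.11] roll -0.002 F [-1.4 -0.5  3.4] q [ 0.15 -0.31  2.01 -0.    1.44  0.43]
```

```bash
python3 -m handwheel '[{"dx":0,"dy":0,"dz":-0.5,"roll":0,"claw":1.5},{"dx":0,"dy":0,"dz":-1,"roll":0,"claw":1.5},{"dx":0,"dy":0,"dz":-1.5,"roll":0,"claw":1.5},{"dx":0,"dy":0,"dz":-1.5,"roll":0,"claw":1.5},{"dx":0,"dy":0,"dz":0,"roll":0,"claw":1.5}]';python3 go.py 456 94.6 230 -0.28;python3 look.py 11
```

```text
t: 12.0
position: [456.4, 93.4, 172.9]
tool_rot: [-0.001, 0.99, -0.141, 0.002]
wrist_force: [0.8, -0.1, 0.2]
grip_width: 28.2
t 12.0 tcp [456.4  93.4 172.9] yaw -0.282 tilt [0.004 0.001] grip 28.2
tool cm [-0.05 -0.11 -5.71] roll -0.002 F [ 0.8 -0.1  0.2] q [ 0.15 -0.34  1.95 -0.    1.52  0.43]
181 117 [231.05437564 157.24852021]
```

View pics/s11.png

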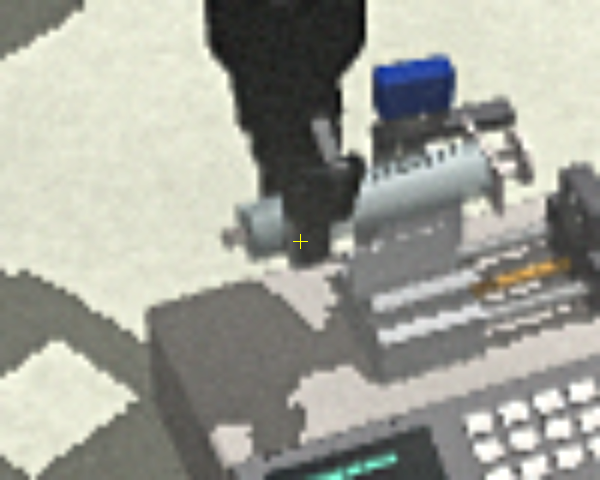

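```bash
python3 -m handwheel '[{"dx":0.5,"dy":0,"dz":-0.5,"roll":0,"claw":1.5},{"dx":0.5,"dy":0,"dz":-2,"roll":0,"claw":1.5},{"dx":0,"dy":1,"dz":-2.5,"roll":0,"claw":1.5},{"dx":0,"dy":2.5,"dz":-1,"roll":0,"claw":1.5},{"dx":0,"dy":2.5,"dz":0,"roll":0,"claw":1.5}]';python3 go.py 456 -238 230 -0.20
```

```text
t: 12.55
position: [448.7, 32.3, 231.2]
tool_rot: [-0.0, 0.99, -0.14, 0.001]
wrist_force: [-0.3, -0.7, -1.3]
grip_width: 28.0
t 12.55 tcp [448.7  32.3 231.2] yaw -0.281 tilt [ 0.001 -0.   ] grip 28.0
tool cm [ 8.2  25.77  0.12] roll -0.081 F [-0.3 -0.7 -1.3] q [ 0.02 -0.39  1.9  -0.    1.63  0.3 ]
```

```bash
python3 -m handwheel '[{"dx":1.2,"dy":3.5,"dz":0,"roll":0,"claw":1.5},{"dx":1.2,"dy":3.8,"dz":0,"roll":0,"claw":1.5},{"dx":1.2,"dy":3.8,"dz":0,"roll":0,"claw":1.5},{"dx":1.2,"dy":3.8,"dz":0,"roll":0,"claw":1.5},{"dx":1.2,"dy":3.8,"dz":0,"roll":0,"claw":1.5}]';python3 -m handwheel '[{"dx":1.2,"dy":3.8,"dz":0,"roll":0,"claw":1.5},{"dx":1,"dy":3,"dz":0,"roll":0,"claw":1.5},{"dx":0,"dy":0.5,"dz":0,"roll":-0.04,"claw":1.5},{"dx":0,"dy":0,"dz":2,"roll":-0.04,"claw":1.5},{"dx":0,"dy":0,"dz":2,"roll":0,"claw":1.5}]';python3 go.py 456 -242 4.5 -0.20
python3 - <<'E'
from h import *
for n in ('top','scene'):
  im=viewer.camera(n); cv2.imwrite(f'pics/{n}12.png',im[:,:,::-1])
s=env.get_state(); P=s['position']
p=proj('scene',P)[0]; print(p)
im=cv2.imread('pics/scene12.png')[140:300,80:230]; im=cv2.convertScaleAbs(cv2.resize(im,None,fx=3.7,fy=3.7),alpha=1.3)
cv2.imwrite('pics/s12.png',im)
im=cv2.imread('pics/top12.png')[160:300,270:430]; im=cv2.convertScaleAbs(cv2.resize(im,None,fx=4,fy=4),alpha=1.3)
cv2.imwrite('pics/t12.png',im)
E
```

```text
t: 13.05
position: [453.7, -165.3, 229.5]
tool_rot: [-0.0, 0.99, -0.141, -0.0]
wrist_force: [0.1, 0.9, 0.3]
grip_width: 28.4
t: 13.55
position: [454.8, -240.4, 189.1]
tool_rot: [-0.0, 0.995, -0.101, -0.0]
wrist_force: [-0.3, 0.3, -0.3]
grip_width: 28.4
t 13.55 tcp [ 454.8 -240.4  189.1] yaw -0.201 tilt [-0.  0.] grip 28.4
tool cm [ 0.15  0.13 18.46] roll -0.001 F [-0.3  0.3 -0.3] q [-0.54 -0.23  1.84 -0.    1.53 -0.33]
[130.41909592 205.53545158]
```

View pics/s12.png

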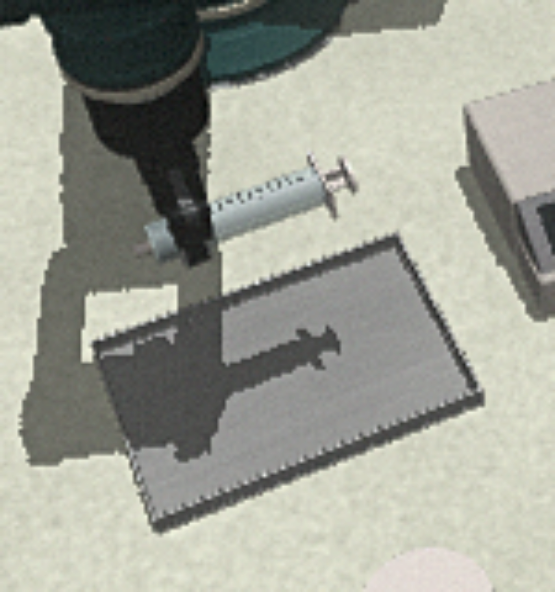

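View pics/t12.png

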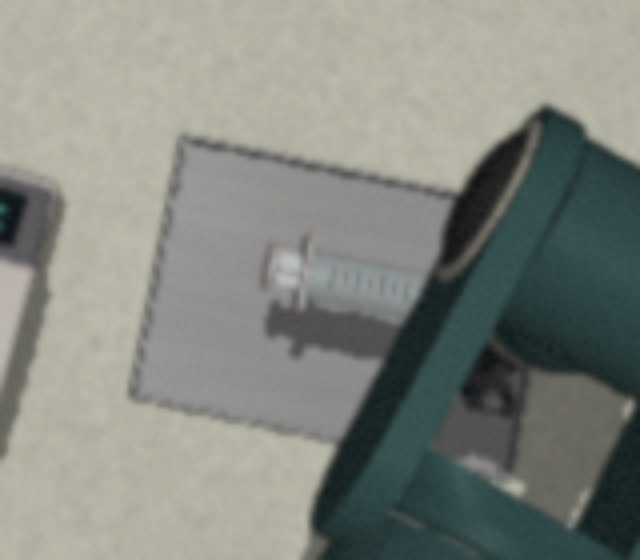

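Run:
```python
from h import *
from scipy.optimize import least_squares
f=lambda p: np.r_[proj('scene',p)[0]-[171.5,188.1],proj('top',p)[0]-[337.2,226.5]]
r=least_squares(f,[460,-110,200]); print('tail',r.x,f(r.x).round(1))
print('tip assuming in yaw line', proj('scene',[[454.8-.2*40,-240.4-40*.98,208+d] for d in (-10,0,10)])+[1.7,0])
print('tail pred', proj('scene',[[454.8+.2*124,-240.4+124*.98,208+d] for d in (-10,0,10)])+[1.7,0],[173.2,188.1])
c,s=np.cos(-.202),np.sin(-.202); d=r.x[:2]-[464.6,-200.9]; print('tail in tray',c*d[0]+s*d[1],-s*d[0]+c*d[1])
```

```text
tail [ 478.29594076 -122.72936482  197.4283739 ] [ 0.2 -0.   0.2  0.1]
tip assuming in yaw line [[116.42252127 208.40923404]
 [115.55913751 205.92942907]
 [114.68449713 203.41729293]]
tail pred [[174.82472732 187.57520886]
 [174.36049587 185.07311649]
 [173.89047424 182.53981654]] [173.2, 188.1]
tail in tray -2.2658364447200388 79.32901728642213
```

```bash
python3 -m handwheel '[{"dx":0.15,"dy":0.1,"dz":3,"roll":0,"claw":1.5},{"dx":0,"dy":0,"dz":3.5,"roll":0,"claw":1.5},{"dx":0,"dy":0,"dz":3.5,"roll":0,"claw":1.5},{"dx":0,"dy":0,"dz":3,"roll":0,"claw":1.5},{"dx":0,"dy":0,"dz":2.5,"roll":0,"claw":1.5}]';python3 -m handwheel '[{"dx":0,"dy":0,"dz":1,"roll":0,"claw":1.5},{"dx":0,"dy":0,"dz":0.5,"roll":0,"claw":1.5},{"dx":0,"dy":0,"dz":0.3,"roll":0,"claw":1.5},{"dx":0,"dy":0,"dz":0,"roll":0,"claw":1.5}]';python3 go.py 456 -242 4.5 -0.20
```

```text
t: 14.15
position: [456.0, -240.9, 33.9]
tool_rot: [-0.0, 0.995, -0.101, -0.0]
wrist_force: [0.1, -0.2, 0.2]
grip_width: 28.4
t: 14.55
position: [456.5, -241.2, 17.7]
tool_rot: [0.0, 0.995, -0.101, 0.0]
wrist_force: [-0.4, -0.4, -0.4]
grip_width: 28.2
t 14.55 tcp [ 456.5 -241.2   17.7] yaw -0.202 tilt [ 0.001 -0.001] grip 28.2
tool cm [-0.03  0.09  1.32] roll -0.002 F [-0.4 -0.4 -0.4] q [-0.54 -0.09  2.01 -0.    1.22 -0.33]
```

```bash
python3 -m handwheel '[{"dx":0,"dy":0,"dz":0.5,"roll":0,"claw":1.5},{"dx":0,"dy":0,"dz":0.3,"roll":0,"claw":1.5},{"dx":0,"dy":0,"dz":0.2,"roll":0,"claw":1.5},{"dx":0,"dy":0,"dz":0,"roll":0,"claw":1.5}]';python3 go.py 456 -242 4.5 -0.20;python3 look.py 13
```

```text
t: 14.95
position: [455.9, -240.9, 6.6]
tool_rot: [-0.0, 0.995, -0.101, -0.0]
wrist_force: [0.1, -0.4, -0.1]
grip_width: 28.5
t 14.95 tcp [ 455.9 -240.9    6.6] yaw -0.202 tilt [-0.  0.] grip 28.5
tool cm [0.03 0.11 0.21] roll -0.002 F [ 0.1 -0.4 -0.1] q [-0.54 -0.07  2.01  0.    1.2  -0.33]
94 205 [144.06453284 245.62594247]
```

View pics/s13.png

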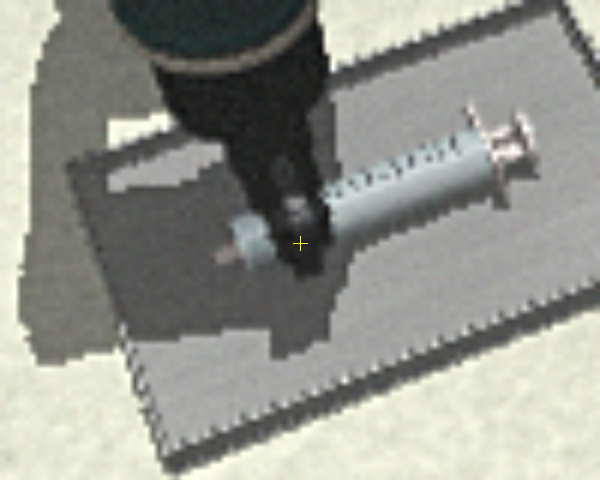

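```bash
python3 -m handwheel '[{"dx":0,"dy":0,"dz":0.1,"roll":0,"claw":1.5},{"dx":0,"dy":0,"dz":0,"roll":0,"claw":1.5}]';python3 -m handwheel '[{"dx":0,"dy":0,"dz":0.07,"roll":0,"claw":1.5},{"dx":0,"dy":0,"dz":0,"roll":0,"claw":1.5}]'
```

```text
t: 15.2
position: [456.1, -241.0, 5.8]
tool_rot: [0.0, 0.995, -0.101, 0.0]
wrist_force: [0.4, 0.8, 0.2]
grip_width: 28.1
t: 15.4
position: [456.0, -241.0, 5.1]
tool_rot: [0.0, 0.995, -0.101, 0.0]
wrist_force: [0.2, 0.3, -0.6]
grip_width: 28.0
```

```bash
python3 -m handwheel '[{"dx":0,"dy":0,"dz":0,"roll":0,"claw":3},{"dx":0,"dy":0,"dz":0,"roll":0,"claw":3.3},{"dx":0,"dy":0,"dz":0,"roll":0,"claw":4},{"dx":0,"dy":0,"dz":0,"roll":0,"claw":5.5},{"dx":0,"dy":0,"dz":0,"roll":0,"claw":7}]';python3 look.py 14
```

```text
t: 15.9
position: [456.1, -241.0, 5.2]
tool_rot: [0.0, 0.995, -0.101, 0.0]
wrist_force: [0.4, -0.1, -0.1]
grip_width: 67.5
94 205 [144.15355828 245.95953615]
```

View pics/s14.png

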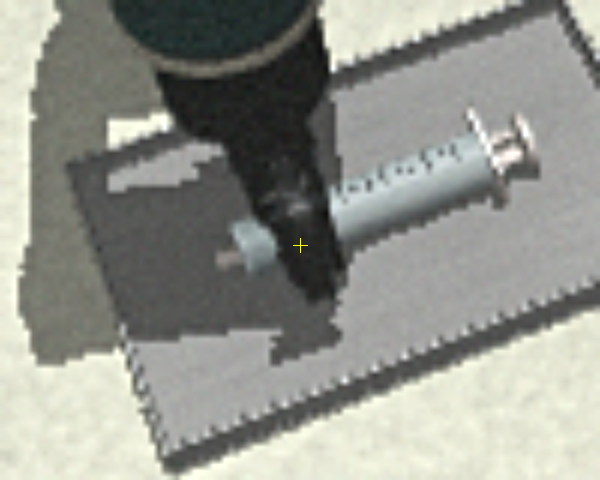

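Released; the syringe lies flat. I'll open fully, rise straight up and move clear.

```bash
python3 -m handwheel '[{"dx":0,"dy":0,"dz":0,"roll":0,"claw":8.5},{"dx":0,"dy":0,"dz":0,"roll":0,"claw":8.5},{"dx":0,"dy":0,"dz":-2,"roll":0,"claw":8.5},{"dx":0,"dy":0,"dz":-4,"roll":0,"claw":8.5},{"dx":0,"dy":0,"dz":-4.5,"roll":0,"claw":8.5}]';python3 -m handwheel '[{"dx":0,"dy":0,"dz":-4.5,"roll":0,"claw":8.5},{"dx":0,"dy":0,"dz":-4.5,"roll":0,"claw":8.5},{"dx":-4.5,"dy":0,"dz":0,"roll":0,"claw":8.5},{"dx":0,"dy":4.5,"dz":0,"roll":0,"claw":8.5},{"dx":0,"dy":4.5,"dz":0,"roll":0,"claw":8.5}]';python3 -m handwheel '[{"dx":0,"dy":4.5,"dz":0,"roll":0,"claw":8.5},{"dx":0,"dy":4.5,"dz":0,"roll":0,"claw":8.5},{"dx":0,"dy":4.5,"dz":0,"roll":0,"claw":8.5},{"dx":0,"dy":0,"dz":0,"roll":0,"claw":8.5},{"dx":0,"dy":0,"dz":0,"roll":0,"claw":8.5}]'
python3 - <<'E'
from h import *
for n in ('top','scene'):
  im=viewer.camera(n)[:,:,::-1]; cv2.imwrite(f'pics/{n}15.png',cv2.convertScaleAbs(cv2.resize(im,None,fx=1.55,fy=1.55,interpolation=cv2.INTER_CUBIC),alpha=1.3))
for l in ('syringe','bottle','tube_rack','dishes'):
  print(l,[(d['rect'],round(d['conf'],2)) for d in look_for(l,'top')][:3])
print(np.abs(env.get_state()['qd']).max())
E
```

```text
t: 16.45
position: [455.3, -240.5, 110.3]
tool_rot: [-0.001, 0.995, -0.101, -0.001]
wrist_force: [0.7, -0.1, -0.4]
grip_width: 84.9
t: 16.95
position: [393.1, -320.4, 201.7]
tool_rot: [0.001, 0.995, -0.1, 0.001]
wrist_force: [1.7, 0.0, 0.2]
grip_width: 85.0
t: 17.45
position: [366.4, -452.8, 199.5]
tool_rot: [-0.0, 0.995, -0.102, -0.0]
wrist_force: [0.8, 0.1, -0.1]
grip_width: 84.6
syringe [([102.8, 230.6, 142.7, 277.4], 0.92), ([324.9, 226.4, 386.0, 246.1], 0.64)]
bottle [([265.1, 118.1, 290.7, 151.1], 0.87), ([326.7, 224.9, 386.8, 248.7], 0.48), ([193.3, 233.2, 223.3, 248.0], 0.18)]
tube_rack [([175.5, 126.3, 231.5, 164.4], 0.6)]
dishes [([351.6, 115.0, 390.5, 156.9], 0.97), ([264.6, 116.6, 286.9, 148.8], 0.55)]
0.004436388255403199
```

View pics/top15.png

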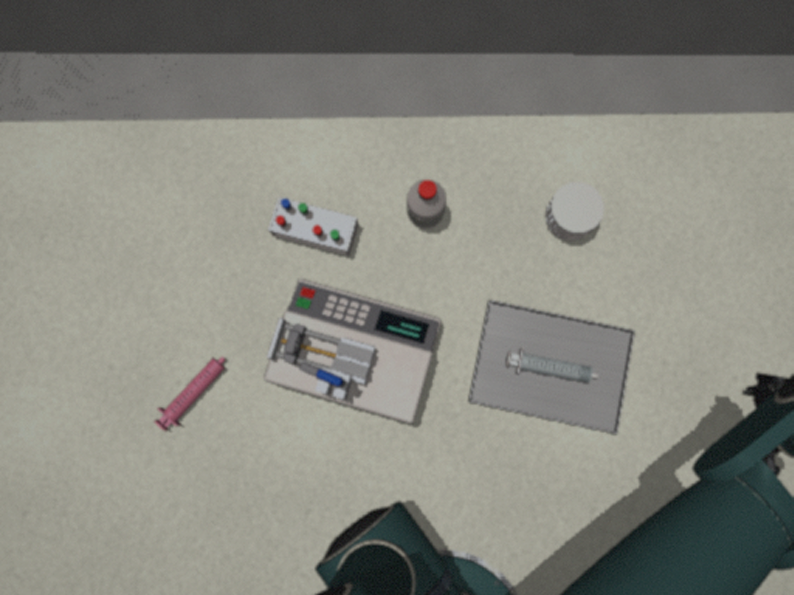

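View pics/scene15.png

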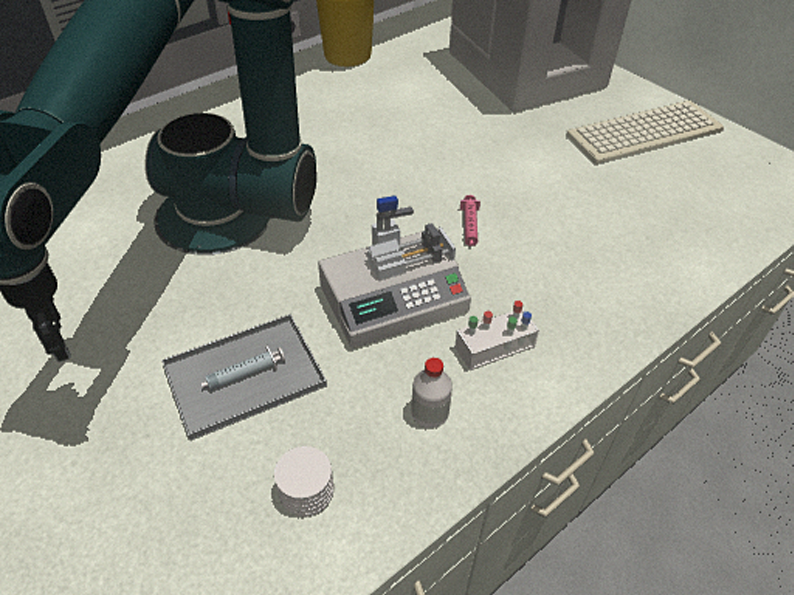

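The syringe lies well inside the tray, from (508,360) to (598,377) in the top view. The clamp is parked open, with its knob at top view (330,378), and the bystanders have not moved. I'm handing in.

```bash
python3 -c "
from bench import env
print(env.hand_in())"
```

```text
the job is handed in; nothing more can be done
None
```

The job is done and handed in at about 17.5 s of the 54 s allowed. The hand-in gives no verdict, so the results below are my own checks.

- **Clamp:** I pinched the knob and pulled it up 32 mm, and the wrist force rose to about 14 N at the stop. I then turned it counter-clockwise by about 1.45 rad, let it down and released it. The wrist force fell to near zero on release, and the final pictures show it still parked open.
- **Syringe:** I gripped it at the free part of the barrel, lifted it straight out and lowered it into the tray to within about 1–2 mm of the floor. I felt no clear contact force before opening the fingers. The last pictures show it flat and at rest in the tray; from its measured position before lowering, both ends should be about 48 mm or more inside the end walls.
- **Bystanders:** The bottle, tube rack, dishes and pink syringe look unmoved, and the arm is clear of everything.

**Disagreements:**
- The scene camera was about 1.7 pixels off sideways. I found this by comparing it with the gripper's known position and corrected for it.
- The first knob estimate was about 2–3 mm off along the pump's length. It showed as a 15 N side force while closing on the knob, and I re-centred before lifting.
- In the final check the detector also labelled the syringe in the tray as a "bottle" with low confidence, which I judged to be a false report.

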